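# Clamp a tablet die in the ratchet press

## Robot

A 6-joint arm with a two-finger parallel gripper is mounted at the origin on the work surface. World frame = base frame: x ahead of the robot, y to its left, z up, the work surface at z = 0. Lengths are in m, angles in rad, forces in N, time in s.
With the tool pointing down it reaches from about 0.35 to 0.725 m from the base axis. Payload 6 kg.
Tool frame: the origin (TCP) lies at the very end of the fingers, on their centre line; the grasp point (between the pads) lies 19 mm behind it; y points along the fingers, x is the direction in which the jaws open and shut, and the axes are right-handed (so a half turn about y gives the same grasp; the last joint's range is limited). The gripper opens to 85 mm and grips with 20 to 120 N. Pads are 22 mm wide; open, the fingers measure 114 mm over their backs; the gripper's body (76 mm by 85 mm) begins 54 mm behind the grasp point. The pads swing forward as they close: fully open they stand 13 mm farther back than shut.
Start: joints at [-0.925, 0.04, 0.085, 0, -1.615, -0.334], TCP at [0.184, -0.571, 0.231] pointing down, gripper open.
Joint ranges: [-2.56, 2.56], [-1.29, 2.01], [-1.08, 1.49], [-3.29, 1.98], [-2.81, -0.18], [-2.99, 2.99]. Speed limits (rad/s): [2.57, 2.57, 3.01, 3.14, 3.14, 3.14].

## Interface

Orientations are given as a rotation vector (axis times angle).
In Python, from station import bot gives the robot as it stands. The module is installed in compiled form; this text tells all that it offers. Calls block until the motion is done:
- bot.movep(position, orientation): joint-space move of the TCP to a pose.
- bot.move_linear(position, feed=0.15, attitude=None, contact_N=None): straight line of the TCP; attitude=None keeps the orientation; feed is the mean speed in m/s. With contact_N (N) it stops when the force on the tool has changed by that much, and returns True; else False.
- bot.set_joints(angles): joint-space move.
- bot.ungrasp() and bot.clamp(): open the fingers fully, or close them until they stop; the grip force is fixed at half the most.
- bot.dwell(seconds).
- bot.solve_ik(position, orientation): joint angles nearest the present ones, or None.
- bot.state(): the state.
- bot.camera(name): name is "scene" or "top"; returns (picture, depth): 384x512x3 uint8, red, green, blue; 384x512 float32, m along the optical axis (not along the pixel's ray), 0 where there is no reading.
- bot.camera_info(name): a dict with "mtx" (3x3 intrinsics, pixels), "xyz" and "orientation" of the camera in the world. Camera axes: x right, y up, looking along -z (the intrinsics and any distortion apply to the point x, -y, -z); pixel columns grow to the right and rows downward; lengths in m; the calibration is good to about 2 mm. A picture is of the moment at which its call begins. camera_info takes no time and is no camera call.
A pose or a line that the arm cannot do raises bot.IKError and nothing moves.
- bot.job_done(): hands the job in, once; it reports no verdict.
The state is a dict: "t": time; "joint_pos": joint angles; "joint_velocities": joint speeds; "tau": joint torques, N m; "ee_pos": TCP position; "orientation": TCP orientation; "ft_force": force on the tool from outside, world axes, zero at the start; "ft_torque": the same for the moment, N m; "grip_width": finger opening in m.
Only numpy, scipy, OpenCV 4.12 (cv2) and the standard library are available. Lean on these libraries where they do the work, as an engineer would, in place of code of your own. Each camera call takes 0.05 s, during which the arm holds its last target. There are 200 camera calls.

## Task

Lay the steel tablet die lengthwise in the channel of the press and let go of it, then swing the press's ratchet lever back and forth by its upright handle to drive the ram forward until the die is clamped firmly: stop as soon as the handle takes a push of about 12 newtons, because over-tightening cracks the die. Then swing the lever back to its rest on the robot's side and let go. Advance the ram only with the lever, and leave the other things on the bench where they are.

Things in the scene. Friction and masses are not known exactly. Their poses are not given: they have to be found in the camera images.
- die_mid (a point): Centre of the tablet die: a bare steel block 36 mm wide (x), 60 mm long (y), 46 mm high (z), with a dark round plunger 22 mm across standing out 6 mm from each end: 72 mm over all. About 0.6 kg. Both ends are alike. It lies flat on the bench to the left of the press, beside a round brass weight and a small brown jar; which is where differs.
- die: The same tablet die; origin at the centre of its underside, axes as above.
- seat (a point): Where the die's centre belongs in the press's channel, 43 mm above the bench (channel floor 20 mm). y runs along the channel from the ram to the end stop, x across it and away from the robot, z up. The resting ram face lies 44 mm off on the -y side, the end stop 44 to 64 mm off on the +y side, so the die, centred here, has 8 mm or more free at each end.
- press: The press, a grey base plate 150 by 290 mm fixed to the bench; origin on the bench, axes as the seat's. Its channel is open above, 40 mm wide between guide walls 80 mm long and 8 mm high (tops 29 mm above the bench, chamfered). The end stop, a dark block 44 mm wide, top 66 mm above the bench, was set by hand and differs each time; the ram pushes the die along the channel against it.
- ramhead: Spring-loaded head of the ram, a steel disc 32 mm across and 10 mm thick; origin at the centre of its pressing face, 43 mm above the bench, same axes as the seat. The wheel advances it 18 mm per radian along the seat's +y. It yields against a spring of 5 N per mm.
- wheel: Ratchet wheel, 106 mm across, 24 round teeth (a notch is 0.262 rad, 4.7 mm of ram), flat on a vertical axis; origin on the axis at its underside, 56 mm above the bench. A spring plunger on the lever drives it anticlockwise seen from above; another on the press stops it turning back: after a push it falls back to the last notch passed, losing up to 24 N of clamping.
- pivot (a point): A point on the vertical axis of the wheel and lever, 118 mm above the bench, at the height of grip; 124 mm from the seat along the seat's -y. Same axes as the seat.
- grip (a point): Middle of the upright part of the lever's handle: a black round post 18 mm in diameter, free from 94 mm to 136 mm above the bench, 150 mm from the pivot. The flat lever below it has its top 90 mm above the bench.
- handle: The same handle post with its collar, which spins freely on the lever's end; origin on the post's axis, 78 mm above the bench.
- lever (a joint): Angle of the lever, rad, anticlockwise seen from above. 0: rest stop on the robot's side, where the lever points from the pivot along the seat's -y turned 0.55 rad towards the seat's -x. 1.1: far stop. Growing angle drives the wheel; falling angle is idle, the plunger clicking over the teeth. Push at the handle: idle 1 to 2 N; held, 0.12 N per newton of clamping; driving, 2 N more.
- weight: Round brass weight, 48 mm in diameter, 40 mm high, to the left of the press. A bystander; origin at the centre of its underside.
- jar: Small brown glass jar with a white cap, 52 mm in diameter, 60 mm high, to the left of the press. A bystander; origin at the centre of its underside.
- washbottle: White wash bottle, 66 mm in diameter, 178 mm high, on the right. A bystander; origin at the centre of its underside.
- beaker: Glass beaker, 72 mm in diameter, 90 mm high, beyond the press. A bystander; origin at the centre of its underside.
- mortar: White porcelain mortar, 84 mm in diameter, 45 mm high, beyond the press. A bystander; origin at the centre of its underside.
- reagent: Brown reagent bottle, 62 mm in diameter, 130 mm high, on the right. A bystander; origin at the centre of its underside.
- spatula: Steel spatula spoon, 160 mm long, lying flat on the right. A bystander; origin at the centre of its underside.
Not all that is in view belongs to the job. What is shaped like the die but blue is not meant.

How it is judged:
By the outcome, as a careful person would: the job done as asked, in the order asked, and still so for the second after the job is handed in, with the robot touching nothing.
It also fails if it takes over 64 s, if anything falls off the work surface, if the arm or the gripper's body presses on something with over 40 N, if the wrist force passes 120 N, or if a joint passes its speed limit or range.

## Working session

There is one attempt and no reset: what is moved stays moved. The work goes in short steps, each a Python script; the robot and the scene stay as the last script left them, time stands still between calls to the robot, and variables do not carry over. Pictures are saved under pics/ and viewed, about 8 in all and at most 12, crops included, and the job is handed in when it is done.

```bash
mkdir -p pics; cat > h.py <<'E'
import numpy as np, cv2
from scipy.spatial.transform import Rotation as R
from station import bot
def cam(n):
    p,d=bot.camera(n); return p,d,bot.camera_info(n)
def pts(d,ci):
    "world point per pixel from depth"
    K=np.array(ci["mtx"]); v,u=np.indices(d.shape)
    c=np.stack([(u-K[0,2])/K[0,0]*d,-(v-K[1,2])/K[1,1]*d,-d],-1)
    return c@R.from_rotvec(ci["orientation"]).as_matrix().T+np.array(ci["xyz"])
def ray(ci,u,v,z):
    K=np.array(ci["mtx"]); c=np.array([(u-K[0,2])/K[0,0],-(v-K[1,2])/K[1,1],-1])
    w=R.from_rotvec(ci["orientation"]).apply(c); o=np.array(ci["xyz"]); return o+w*(z-o[2])/w[2]
E
python3 - <<'E'
from h import *
for n in("top","scene"):
    p,d,ci=cam(n); print(n,{k:np.round(v,3).tolist() if k!='x' else 0 for k,v in ci.items() if not isinstance(v,str)})
    cv2.imwrite(f"pics/{n}1.png",p[:,:,::-1]); np.savez(f"{n}1.npz",p=p,d=d)
s=bot.state();print(s)
print(R.from_rotvec(s["orientation"]).as_matrix().round(3))
E
```

```text
top {'mtx': [[353.003, 0.0, 256.978], [0.0, 353.003, 188.793], [0.0, 0.0, 1.0]], 'xyz': [0.471, -0.012, 1.074], 'orientation': [0.064, -0.063, -1.572]}
scene {'mtx': [[479.915, 0.0, 254.973], [0.0, 479.915, 191.094], [0.0, 0.0, 1.0]], 'xyz': [1.076, -0.81, 1.49], 'orientation': [0.573, 0.171, 0.603]}
{'t': 0.1, 'joint_pos': array([-9.25307248e-01,  4.07910871e-02,  8.39104158e-02, -4.12700754e-04,
       -1.61550097e+00, -3.33722355e-01]), 'joint_velocities': array([ 0.00039184, -0.00243198,  0.0037732 ,  0.00323555, -0.00142437,
       -0.00121437]), 'tau': array([-4.51561194e-03, -3.69347084e+01,  3.48282659e+01,  6.95184186e+00,
       -4.48344246e-03, -1.52899474e-05]), 'ee_pos': array([ 0.18403884, -0.57076868,  0.23035542]), 'orientation': array([-1.04376298, -1.43549712,  1.43397684]), 'ft_force': array([ 1.48576163,  0.87892374, -0.20352244]), 'ft_torque': array([-0.00372512, -0.01790404, -0.00379056]), 'grip_width': 0.08543696845049724}
[[-0.307 -0.001 -0.952]
 [ 0.952  0.002 -0.307]
 [ 0.002 -1.     0.   ]]
```

View pics/top1.png

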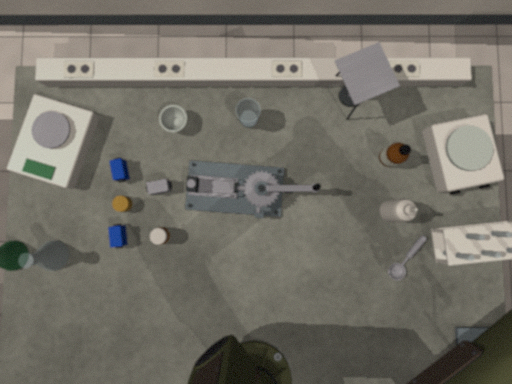

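View pics/scene1.png

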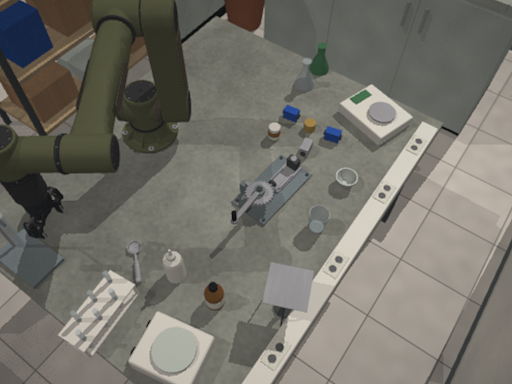

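The top view shows the press at about (235,188), with its channel end at the left. The wheel is at (262,188), the handle tip at (317,187) and the grey die at (157,187), between the brown jar with its white cap (159,236), the weight (121,204) and the blue decoys. Next I'll take a zoomed crop and measure heights from depth.

```bash
python3 - <<'E'
from h import *
z=np.load("top1.npz");p,d=z["p"],z["d"];ci=bot.camera_info("top");P=pts(d,ci)
c=p[145:245,100:340];cv2.imwrite("pics/crop1.png",cv2.resize(c,None,fx=3.3,fy=3.3,interpolation=cv2.INTER_CUBIC)[:,:,::-1])
H=P[:,:,2]; print("bench",np.median(H[260:300,150:180]))
def blob(name,box,lo,hi):
    m=np.zeros(H.shape,np.uint8);u0,v0,u1,v1=box
    m[v0:v1,u0:u1]=(H[v0:v1,u0:u1]>lo)&(H[v0:v1,u0:u1]<hi)
    n,l,s,_=cv2.connectedComponentsWithStats(m); 
    for i in range(1,n):
        if s[i,4]<6: continue
        q=P[l==i]; r=cv2.minAreaRect((q[:,:2]*1000).astype(np.float32))
        print(name,s[i,4],"mean",q.mean(0).round(4),"z",np.median(q[:,2]).round(4),"rect",np.round(r[0],1),np.round(r[1],1),round(r[2],1))
blob("die",(140,170,178,205),.03,.06)
blob("weight",(108,194,135,215),.025,.06)
blob("jar",(145,222,175,250),.04,.08)
blob("plate",(180,155,295,220),.008,.03)
blob("handle",(300,175,330,200),.11,.16)
blob("lever",(270,170,330,205),.08,.16)
blob("wheel",(240,165,290,225),.058,.08)
blob("stop",(180,170,205,205),.055,.08)
blob("ramhead",(200,170,245,205),.05,.07)
for v in range(172,204,3): print(v,(H[v,184:250:3]*1000).astype(int))
E
```

```text
bench 0.0005719581769836335
die 286 mean [0.5631 0.2805 0.045 ] z 0.046 rect [563.4 282.2] [36.  71.5] 11.0
weight 232 mean [0.5136 0.3895 0.0396] z 0.0404 rect [514.1 391.3] [46.6 45.9] 72.2
jar 222 mean [0.4201 0.2718 0.0597] z 0.0602 rect [419.9 273.8] [42.7 45.1] 0.3
plate 2988 mean [0.5661 0.0901 0.0147] z 0.0133 rect [560.4  58.1] [289.3 149.7] 85.5
plate 296 mean [ 0.5041 -0.0601  0.0124] z 0.0121 rect [514.5 -51. ] [64.5 75.7] 85.6
handle 44 mean [ 0.5542 -0.1701  0.1338] z 0.1353 rect [ 554.3 -170.9] [16.4 16. ] 72.3
lever 314 mean [ 0.554  -0.1189  0.0967] z 0.0907 rect [ 554.3 -114.7] [ 22.5 133.8] 1.0
wheel 808 mean [ 0.5461 -0.0182  0.0714] z 0.0721 rect [544.3 -15. ] [103.4 126. ] 53.4
wheel 6 mean [ 0.5653 -0.0955  0.0753] z 0.0758 rect [565.4 -95.4] [ 0.5 14.2] 0.1
wheel 9 mean [ 0.5455 -0.0911  0.0742] z 0.0763 rect [545.3 -91.4] [21.9  0.8] 87.5
stop 167 mean [0.5697 0.1781 0.0673] z 0.0674 rect [569.7 179.2] [30.8 43.7] 83.6
ramhead 36 mean [0.5589 0.0532 0.057 ] z 0.0576 rect [560.4  53.4] [ 8.8 26.6] 89.4
ramhead 21 mean [0.5583 0.0355 0.0534] z 0.0522 rect [559.
[... 162 characters left out ...]
 10 11]
178 [ 2 63 66 65 66 21 21 22 28 27 28 28 28 27 26 21 20 21  8 12 15  9]
181 [ 1 71 69 69 60 21 21 19 21 22 18 18 18 20 22 18 19 19 11 47 17 72]
184 [ 0 70 71 73 58 18 20 19 18 19 21 19 18 21 22 19 16 56 47 47 72 70]
187 [   0   66   67 1074   56   20   18   21   16   19   21   21   20   22
   18   21   21   56   51   50   73   70]
190 [-3 63 64 64 48 20 21 18 23 23 21 19 21 22 17 22 16 57 46 49 71 71]
193 [ 0 11 20 18 20 19 24 24 29 28 27 28 27 23 20 22 20 18 46 43 71 74]
196 [ 5 10 13 15 13 11 14 17 12 12 17 19 20 18 20 21 19 20 25 39 10 73]
199 [ 1 14 14 11 13 13  9 13 11 10 11 14 13 13 13 13 14 15 10 12 14 10]
202 [ 0 10 12 10  9 16 15 13 14 13 10 13 11 11 14 14 15 12 13 14 12 10]
```

View pics/crop1.png

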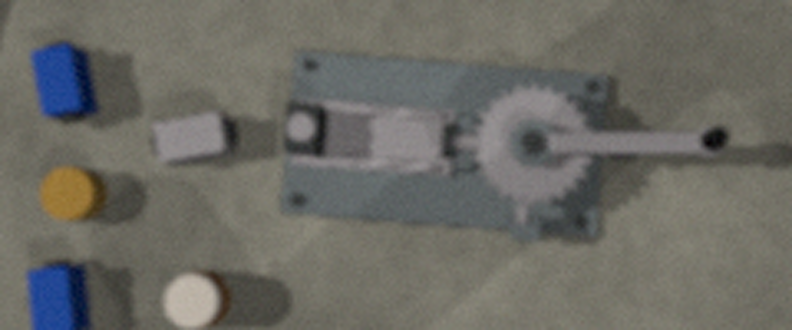

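The crop shows the die alone, tilted about 11° from +y. The channel is clear and the press is turned about -4.5°. The lever is mid-swing. Next I'll refine the channel line, seat and pivot, cross-checking with the scene view.

```bash
cat >> h.py <<'E'
def fit(P,xlo,xhi,ylo,yhi,lo,hi,pr=None):
    m=(P[...,2]>lo)&(P[...,2]<hi)&(P[...,0]>xlo)&(P[...,0]<xhi)&(P[...,1]>ylo)&(P[...,1]<yhi)
    q=P[m]
    r=cv2.minAreaRect((q[:,:2]*1000).astype(np.float32)); return len(q),np.round(r[0],1),np.round(r[1],1),round(r[2],1),q
E
python3 - <<'E'
from h import *
for n in("top","scene"):
    z=np.load(n+"1.npz");P=pts(z["d"],bot.camera_info(n));print(n, np.median(P[...,2][(abs(P[...,0]-.45)<.03)&(abs(P[...,1]-.1)<.1)]))
    for nm,a in dict(die=(.51,.62,.23,.34,.036,.06),walls=(.52,.60,.05,.148,.0255,.033),plate=(.46,.66,-.12,.23,.008,.018),stop=(.52,.62,.15,.22,.055,.08),ram=(.53,.59,.04,.075,.045,.062),handle=(.53,.58,-.2,-.14,.122,.145),teeth=(.49,.625,-.09,.05,.066,.078),lever=(.53,.58,-.16,-.085,.084,.096)).items():
        r=fit(P,*a);print(nm,r[:4],r[4].mean(0).round(4))
        if nm=="teeth":
            from scipy.optimize import least_squares
            h=cv2.convexHull((r[4][:,:2]*1000).astype(np.float32))[:,0]
            f=least_squares(lambda c:np.hypot(*(h-c).T)-52.,h.mean(0),loss="soft_l1");print("  wheel c",f.x.round(1))
E
```

```text
top 0.0004329381880574523
die (262, array([563.7, 281.4]), array([36., 63.]), 10.5) [0.5632 0.2814 0.046 ]
walls (104, array([563.5,  99. ]), array([87. , 52.2]), 85.7) [0.5637 0.1021 0.0287]
plate (2592, array([560.4,  58.1]), array([289.5, 149.8]), 85.5) [0.5595 0.0667 0.0126]
stop (167, array([569.7, 179.2]), array([30.8, 43.7]), 83.6) [0.5697 0.1781 0.0673]
ram (70, array([559.5,  49.2]), array([17.5, 47. ]), 88.9) [0.5576 0.0488 0.0527]
handle (41, array([ 554.7, -170.8]), array([16.6, 15.3]), 57.4) [ 0.5544 -0.1705  0.1349]
teeth (735, array([555.1, -22. ]), array([103.1, 108.2]), 44.8) [ 0.5522 -0.0186  0.0722]
  wheel c [553.5 -22.3]
lever (158, array([ 554. , -123.4]), array([14.6, 73.1]), 0.0) [ 0.554  -0.1229  0.0903]
scene -0.0010672614548850046
die (122, array([564.4, 276.6]), array([36.9, 67.3]), 11.9) [0.5654 0.2761 0.0439]
walls (47, array([567.9,  98.1]), array([77.9, 55.2]), 83.7) [0.5716 0.095  0.0283]
plate (1205, array([559.1,  57.2]), array([305.7, 159.4]), 84.0) [0.5731 0.052  0.0124]
stop (90, array([573.2, 176. ]), array([36.1, 50.6]), 78.3) [0.572  0.1719 0.0649]
ram (26, array([560.9,  47.3]), array([29.3, 15. ]), 3.7) [0.563  0.0469 0.0536]
handle (27, array([ 556.5, -177. ]), array([13.3, 19. ]), 37.9) [ 0.5568 -0.1775  0.132 ]
teeth (347, array([555. , -28.5]), array([106. ,  99.8]), 38.3) [ 0.556  -0.0256  0.0711]
  wheel c [554.3 -26.3]
lever (97, array([ 556.3, -122.7]), array([19.4, 73.8]), 0.6) [ 0.5563 -0.1232  0.0893]
```

```bash
cat >> h.py <<'E'
SEAT=np.array([.5634,.1016]); PIV=np.array([.5538,-.0220]); PSI=np.deg2rad(-4.4)
def att(yaw):
    c,s=np.cos(yaw),np.sin(yaw); return R.from_matrix(np.array([[c,0,-s],[s,0,c],[0,-1,0]])).as_rotvec()
def st(tag=""):
    s=bot.state();print(tag,"t",round(s["t"],2),"p",s["ee_pos"].round(4),"f",s["ft_force"].round(1),"w",round(s["grip_width"],4));return s
E
python3 - <<'E'
from h import *
a=att(np.pi+np.deg2rad(10.7)); D=[.5634,.2818]
print(bot.solve_ik([*D,.13],a))
bot.movep([*D,.13],a); st("above")
print(bot.move_linear([*D,.018],feed=.12,contact_N=15)); st("down")
bot.clamp(); st("clamped")
bot.move_linear([*D,.085],feed=.12); st("lift")
b=att(np.pi+PSI)
bot.move_linear([*SEAT,.085],feed=.15,attitude=b); st("over seat")
p,d,ci=cam("top");cv2.imwrite("pics/top2.png",cv2.resize(p[145:245,100:340],None,fx=3.3,fy=3.3)[:,:,::-1])
E
```

```text
[ 0.78101536  0.13052156 -0.0033537   0.         -1.43692107 -0.59426513]
above t 3.38 p [0.5637 0.2812 0.1301] f [ 0.5  0.4 -1.4] w 0.0857
False
down t 4.47 p [0.564  0.2822 0.0191] f [-0.   0.2  0.9] w 0.0853
clamped t 4.98 p [0.5636 0.282  0.0186] f [-1.2  0.8  2.8] w 0.0352
lift t 5.69 p [0.5626 0.2815 0.0834] f [ 0.6  0.6 -5.7] w 0.0352
over seat t 7.04 p [0.5634 0.1022 0.0849] f [ 0.1  0.2 -5.1] w 0.035
```

View pics/top2.png

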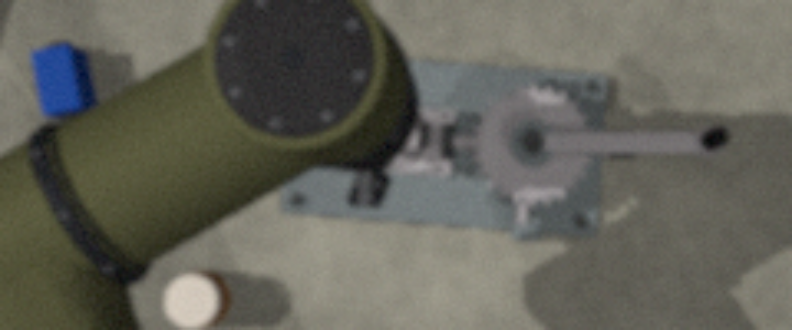

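The arm hides the channel, but the die is held (width 35 mm, 5.7 N). I'll lower it with contact sensing.

```bash
python3 - <<'E'
from h import *
bot.move_linear([*SEAT,.056],feed=.12)
print(bot.move_linear([*SEAT,.0375],feed=.03,contact_N=7)); st("down")
bot.dwell(.1); st()
E
```

```text
True
down t 8.05 p [0.5633 0.1016 0.0386] f [-0.2  0.3  5. ] w 0.035
 t 8.15 p [0.5633 0.1016 0.0385] f [0.8 0.8 5.4] w 0.0349
```

The contact height matches a seated die (38.6 mm). I'll release, move over the handle and look.

```bash
cat >> h.py <<'E'
PIV=np.array([.5538,-.0214]); REST=np.deg2rad(-94.4)-.55; RAD=.1498
def hpose(th,z=.098):
    ph=REST+th; return [*(PIV+RAD*np.array([np.cos(ph),np.sin(ph)])),z], att(ph+1.5*np.pi)
def tang(th):
    ph=REST+th; return np.array([-np.sin(ph),np.cos(ph),0])
def ang():
    s=bot.state(); v=s["ee_pos"][:2]-PIV; return (np.arctan2(v[1],v[0])-REST),s
E
python3 - <<'E'
from h import *
bot.ungrasp(); st("open")
bot.move_linear([*SEAT,.16],feed=.2)
p,a=hpose(.632,.165); print(p)
bot.move_linear(p,feed=.2,attitude=a); st("over handle")
p,d,ci=cam("top");cv2.imwrite("pics/top3.png",cv2.resize(p[145:245,100:340],None,fx=3.3,fy=3.3)[:,:,::-1])
P=pts(d,ci);r=fit(P,.53,.60,.055,.155,.058,.07);print(r[:4],r[4].mean(0))
r=fit(P,.53,.60,.055,.155,.0255,.033);print(r[:4])
E
```

```text
open t 8.7 p [0.5614 0.1012 0.0361] f [-0.4  0.1  0.2] w 0.0852
[np.float64(0.5545797823125694), np.float64(-0.17119797041196852), 0.165]
over handle t 10.98 p [ 0.5546 -0.1706  0.1649] f [-1.1 -0.3  0.3] w 0.0856
(0, array([0., 0.]), array([0., 0.]), 0.0) [nan nan nan]
(0, array([0., 0.]), array([0., 0.]), 0.0)<stdin>:7: RuntimeWarning: Mean of empty slice.
  ret = um.true_divide(
```

View pics/top3.png

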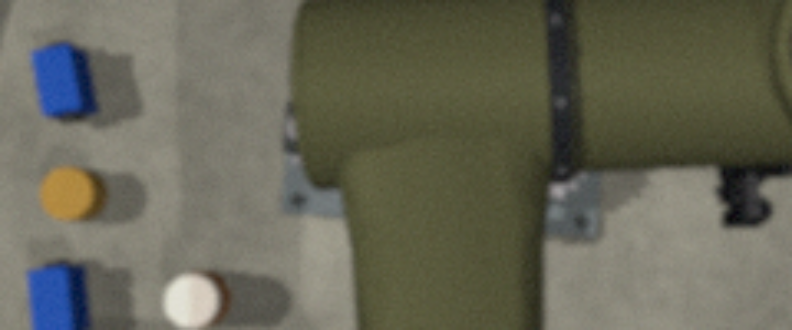

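The arm blocks the top view and only the base's corners are visible. I'll use the scene camera instead.

```bash
python3 - <<'E'
from h import *
p,d,ci=cam("scene");cv2.imwrite("pics/sc2.png",cv2.resize(p[100:240,200:380],None,fx=4,fy=4)[:,:,::-1])
P=pts(d,ci)
r=fit(P,.53,.60,.055,.15,.055,.072);print(r[:4],r[4].mean(0) if r[0] else 0)
E
```

```text
(145, array([564.4,  94. ]), array([74.3, 38.1]), 86.1) [0.56465358 0.09488768 0.06387057]
```

View pics/sc2.png

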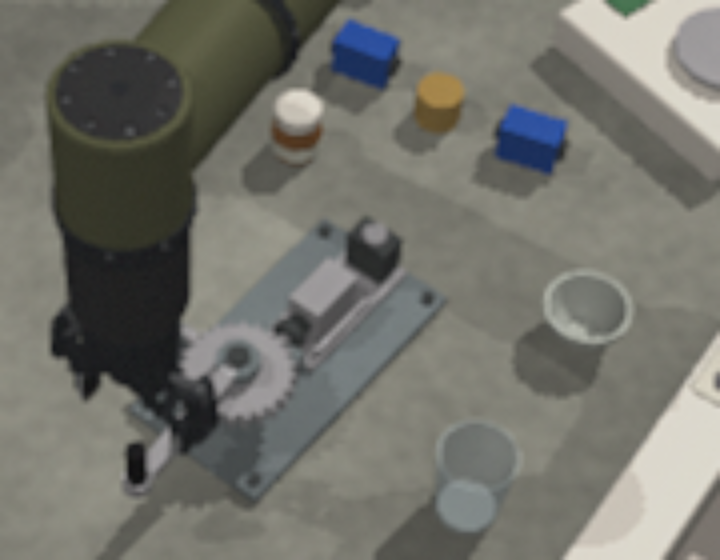

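The die sits squarely in the channel in the scene view, with its top at about 65 mm and aligned at 86°. The jaws straddle the post. I'll grip the handle and make the first drive stroke.

```bash
cat >> h.py <<'E'
def push(n=4):
    "mean tangential force needed at the handle (positive = driving resists)"
    fs=[];
    for i in range(n):
        th,s=ang(); fs.append(-s["ft_force"]@tang(th)); bot.dwell(.02)
    return th,float(np.mean(fs)),s
def arc(th0,th1,step=.22,feed=.15,tag=True,limit=None):
    n=max(1,int(np.ceil(abs(th1-th0)/step)))
    for th in np.linspace(th0,th1,n+1)[1:]:
        p,a=hpose(th); bot.move_linear(p,feed=feed,attitude=a)
        m,f,s=push()
        if tag: print("th %.3f meas %.3f push %.1f F %s t %.2f"%(th,m,f,s["ft_force"].round(1),s["t"]))
        if limit and f>limit: break
    return th
E
python3 - <<'E'
from h import *
p,a=hpose(.632)
print(bot.move_linear(p,feed=.12,contact_N=8)); st("at handle")
bot.clamp(); s=st("gripped"); print("push",push()[:2])
arc(.632,1.07,limit=10)
E
```

```text
False
at handle t 11.79 p [ 0.555  -0.1714  0.0989] f [ 0.6 -0.1  1.2] w 0.0853
gripped t 12.43 p [ 0.5547 -0.1712  0.0984] f [0.4 0.4 1.6] w 0.0164
push (np.float64(0.6330402618024846), -0.03491819599981663)
th 0.851 meas 0.853 push -0.8 F [0.6 1.9 3. ] t 12.91
th 1.070 meas 1.070 push -0.7 F [0.5 0.5 3.2] t 13.34
```

```bash
python3 - <<'E'
from h import *
arc(1.07,.02,step=.27)
arc(.02,1.07,step=.18,limit=6)
p,d,ci=cam("scene");cv2.imwrite("pics/sc3.png",cv2.resize(p[100:240,200:380],None,fx=4,fy=4)[:,:,::-1])
E
```

```text
th 0.808 meas 0.806 push 1.2 F [-2.6  0.9  3.7] t 13.82
th 0.545 meas 0.549 push 0.7 F [-1.4  1.1  5.1] t 14.30
th 0.282 meas 0.287 push 0.9 F [-0.6  1.7  5.2] t 14.78
th 0.020 meas 0.025 push 0.5 F [0.8 2.3 5.7] t 15.25
th 0.195 meas 0.206 push -0.9 F [2.4 1.  5.7] t 15.64
th 0.370 meas 0.381 push -0.4 F [1.4 3.  6.4] t 16.03
th 0.545 meas 0.556 push -0.5 F [0.5 3.  6.4] t 16.43
th 0.720 meas 0.731 push -1.1 F [1.3 3.8 7.4] t 16.82
th 0.895 meas 0.904 push 0.4 F [-1.4  4.5  8.2] t 17.21
th 1.070 meas 1.079 push -1.0 F [-1.4  5.   8.6] t 17.60
```

View pics/sc3.png

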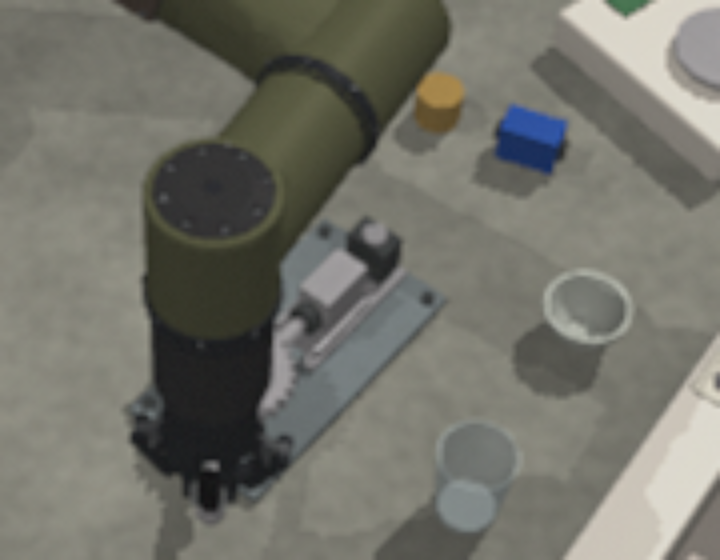

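The ram head now touches the die and has pushed it toward the stop. Drift in the radial and z force suggests grip stress, so I'll re-grip at rest before loading, then stroke in finer steps.

```bash
python3 - <<'E'
from h import *
arc(1.07,.02,step=.27,tag=False)
bot.ungrasp(); st("open"); bot.move_linear(*[hpose(.02)[0]],attitude=hpose(.02)[1]); bot.clamp(); st("regrip")
print(push(8)[:2])
arc(.02,1.07,step=.105,limit=9.5,feed=.1)
E
```

```text
open t 20.25 p [ 0.4684 -0.1445  0.098 ] f [-0.   0.8 -0.3] w 0.0854
regrip t 21.13 p [ 0.4685 -0.1445  0.0982] f [ 0.4 -0.5  1. ] w 0.0167
(np.float64(0.02096927015421146), -0.35764910724474797)
th 0.125 meas 0.125 push 0.0 F [-0.7 -1.2  1. ] t 21.62
th 0.230 meas 0.229 push -0.6 F [-0.2 -2.2  2.1] t 22.00
th 0.335 meas 0.334 push -0.6 F [ 0.5 -2.9  2.3] t 22.38
th 0.440 meas 0.434 push 3.8 F [-2.6 -3.2  4.8] t 22.75
th 0.545 meas 0.545 push -0.7 F [-0.5 -6.3  2.1] t 23.12
th 0.650 meas 0.648 push 1.5 F [-0.8 -5.5  3.4] t 23.50
th 0.755 meas 0.756 push -0.5 F [ 0.7 -6.3  2.4] t 23.88
th 0.860 meas 0.858 push 1.3 F [ 0.1 -7.   2. ] t 24.25
th 0.965 meas 0.956 push 5.9 F [-3.8 -6.2  3.6] t 24.62
th 1.070 meas 1.069 push 1.5 F [ 1.3 -6.2  2.2] t 25.00
```

```bash
python3 - <<'E'
from h import *
p,d,ci=cam("scene");cv2.imwrite("pics/sc4.png",cv2.resize(p[140:210,250:330],None,fx=8,fy=8,interpolation=cv2.INTER_CUBIC)[:,:,::-1])
P=pts(d,ci);np.savez("sc4.npz",p=p,d=d)
r=fit(P,.53,.60,.03,.18,.055,.072);print(r[:4],r[4].mean(0) if r[0] else 0)
print(push(8)[:2])
E
```

```text
(230, array([568.8, 114.3]), array([130.7,  45.7]), 89.4) [0.56805067 0.13122469 0.06378085]
(np.float64(1.0685997004743837), 1.236319966715574)
```

View pics/sc4.png

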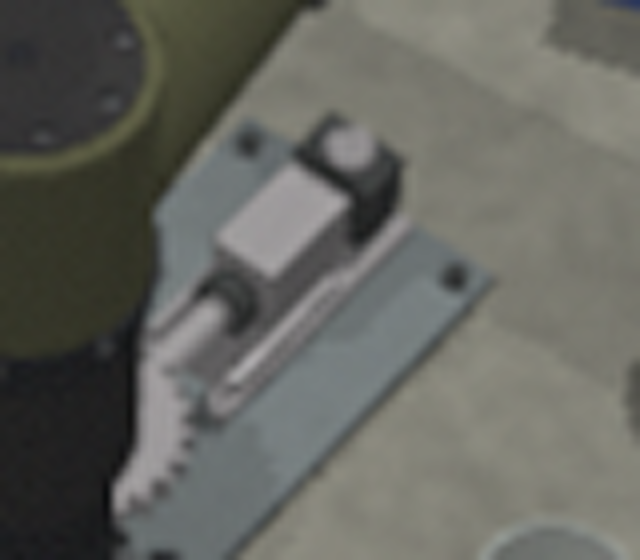

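The die is up against or very near the stop. I'll start the clamping stroke, fine and slow under load, with a re-read when the force is high.

```bash
python3 - <<'E'
from h import *
arc(1.07,.02,step=.27,tag=False)
bot.ungrasp(); bot.move_linear(hpose(.02)[0],attitude=hpose(.02)[1]); bot.clamp()
print(push(8)[:2])
th=arc(.02,.32,step=.1,limit=8,feed=.1)
while th<1.06:
    th=arc(th,th+.05,limit=8,feed=.06)
    m,f,s=push(6)
    if f>8: print("high",f); break
E
```

```text
(np.float64(0.020621566730838925), -0.23824773835297353)
th 0.120 meas 0.117 push 4.8 F [-3.6  2.4  4.9] t 29.15
th 0.220 meas 0.222 push 0.7 F [-0.4 -1.3  2. ] t 29.52
th 0.320 meas 0.315 push 6.5 F [-6.6  2.6  5.4] t 29.88
th 0.370 meas 0.362 push 8.2 F [-7.9  1.5  6.2] t 30.23
th 0.420 meas 0.409 push 9.4 F [-8.3  1.9  6.7] t 30.67
high 9.507967925060493
```

```bash
python3 - <<'E'
from h import *
th=.42
while th<.75:
    th=arc(th,th+.025,feed=.05,tag=False)
    m,f,s=push(6); print(round(th,3),round(m,3),round(f,2),s["ft_force"].round(1),round(s["t"],2))
    if f>11.3 or f<6: break
E
```

```text
0.445 0.433 10.07 [-10.1   2.2   6. ] 31.18
0.47 0.459 8.88 [-8.5  3.   6.4] 31.6
0.495 0.484 8.65 [-7.7  1.1  6.5] 32.02
0.52 0.509 8.86 [-8.5  1.4  7.1] 32.43
0.545 0.533 9.15 [-9.2  0.2  6.8] 32.85
0.57 0.559 8.59 [-9.   0.7  5.9] 33.27
0.595 0.583 9.57 [-9.2  0.9  6.6] 33.68
0.62 0.603 12.28 [-12.4   2.2   7.9] 34.1
```

```bash
python3 - <<'E'
from h import *
print(push(10)[:2])
E
```

```text
(np.float64(0.602622777368168), 12.3789043519223)
```

The push holds steady at 12.4 N, so driving stops here. I'll swing back to the rest stop, feel it gently and let go.

```bash
python3 - <<'E'
from h import *
arc(.62,.02,step=.2)
p,a=hpose(-.04); print(bot.move_linear(p,feed=.03,attitude=a,contact_N=5)); m,f,s=push(6); print("rest",m,f)
p=s["ee_pos"]; bot.ungrasp(); st("open")
bot.move_linear([p[0],p[1],.2],feed=.15)
bot.movep([.36,-.30,.30],att(np.pi-.7)); bot.dwell(.3); st("away")
for n in("top","scene"):
    q,d,ci=cam(n);np.savez(n+"5.npz",p=q,d=d)
    if n=="top":cv2.imwrite("pics/top5.png",cv2.resize(q[145:245,100:340],None,fx=3.3,fy=3.3)[:,:,::-1])
    P=pts(d,ci)
    for nm,b in dict(die=(.53,.60,.075,.155,.058,.0705),stop=(.52,.62,.15,.22,.055,.08),handle=(.43,.66,-.22,-.1,.122,.145),weight=(.48,.55,.35,.43,.03,.05),jar=(.38,.46,.23,.31,.05,.07)).items():
        r=fit(P,*b);print(n,nm,r[:4],r[4].mean(0).round(4) if r[0] else 0)
E
```

```text
th 0.420 meas 0.422 push -0.7 F [-0.6 -2.4  1.8] t 34.68
th 0.220 meas 0.223 push 0.0 F [-1.9 -3.1  3. ] t 35.10
th 0.020 meas 0.022 push 2.9 F [-4.2 -0.8  4.4] t 35.52
True
rest 0.0053276411421223635 -2.9172459775527813
open t 36.54 p [ 0.4654 -0.1433  0.0982] f [0.4 0.2 0.2] w 0.0853
away t 38.53 p [ 0.3605 -0.2994  0.2994] f [0.7 0.3 1.3] w 0.0853
top die (266, array([564.5, 119.7]), array([73.3, 36.1]), 84.7) [0.5651 0.1244 0.0658]
top stop (208, array([569.2, 171.9]), array([44.3, 43.8]), 84.4) [0.5685 0.1739 0.067 ]
top handle (10, array([ 471.9, -143.5]), array([12.4,  4.9]), 70.6) [ 0.4714 -0.1433  0.1354]
top weight (222, array([514.3, 391.2]), array([46.5, 45.7]), 65.4) [0.5139 0.3904 0.0399]
top jar (215, array([419.9, 274. ]), array([46.9, 42.6]), 89.8) [0.4199 0.2726 0.0604]
scene die (127, array([565.2, 118.5]), array([70.1, 37. ]), 85.2) [0.5663 0.1211 0.0638]
scene stop (100, array([570.5, 170.3]), array([41.5, 45.1]), 88.0) [0.5707 0.1702 0.0647]
scene handle (28, array([ 468.3, -149. ]), array([16.6, 16.9]), 8.0) [ 0.4686 -0.1492  0.1318]
scene weight (94, array([514. , 384.6]), array([43.1, 49.3]), 58.6) [0.5151 0.3842 0.0383]
scene jar (92, array([420. , 267.6]), array([43.9, 48.2]), 36.7) [0.4208 0.2667 0.0585]
```

View pics/top5.png

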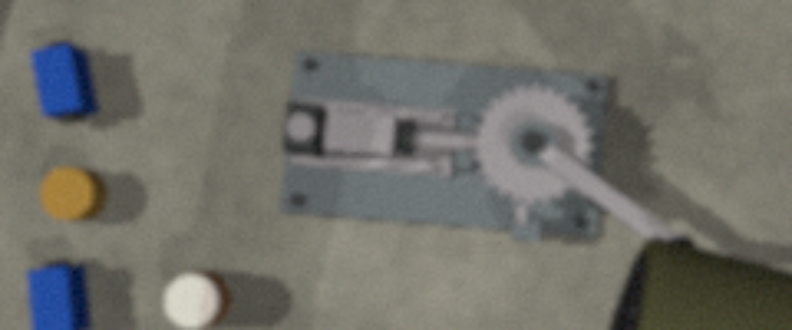

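```bash
python3 - <<'E'
from h import *
bot.job_done(); st("done")
E
```

```text
the job is handed in; nothing more can be done
the job is handed in; nothing more can be done
```

The die is clamped in the press, the lever is back at its rest, and the job was handed in at about 38.6 s of the 64 s allowed.

- **Die:** I picked it up from beside the press, lowered it into the channel until it touched the floor at the expected height, and let go. The scene camera showed it seated squarely.
- **Clamping:** I gripped the handle and worked the lever over four drive strokes. I stopped when the push held steady at 12.3–12.4 N, measured twice.
- **Lever:** I swung it back until the tool felt a resistance, about 0.005 rad from zero, which I took to be the rest stop. I then released the handle and moved the arm away.

**Last checks:** In the final top view the die sits between the ram head and the end stop. The weight and jar are within 1 mm of where they started. I did not re-measure the bystanders on the right or beyond the press, but the arm did not work near them.

**What stayed uncertain:**
- The push rose and fell by a few newtons at each ratchet notch. It ran at about 9 N and then climbed to 12.4 N, so part of that reading may be the pawl rather than clamping.
- The ram then falls back to its last notch, as the task describes. I could not measure the clamping force left after that.
- The scene camera read about 5–7 mm lower in y than the top camera on the weight, jar and handle. I used the top camera for positions.

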